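Free the packing lath from under the leaded panel

ROBOT

A 7-joint arm with a two-finger parallel gripper is mounted at the origin on the work surface. World frame = base frame: x ahead of the robot, y to its left, z up, the work surface at z = 0. Lengths are in m, angles in rad, forces in N, time in s.
With the tool pointing down it reaches from about 0.425 to 0.925 m from the base axis. Payload 6.8 kg.
Tool frame: the origin (TCP) lies at the very end of the fingers, on their centre line; the grasp point (between the pads) lies behind it (arm.hold_point_z is the z of the grasp point in the tool frame, in m); z points along the fingers, x is the direction in which the jaws open and shut, and the axes are right-handed (so a half turn about z gives the same grasp; the last joint's range is limited). The gripper opens to 88 mm and grips with 3 to 60 N. Pads are 20 mm wide; open, the fingers measure 115 mm over their backs; the gripper's body (75 mm by 178 mm) begins 61 mm behind the grasp point.
Start: joints at [-1.381, 0.477, 0.022, 1.555, -0.011, 1.109, -0.083], TCP at [0.198, 0.645, 0.223] pointing down, gripper open.
Joint ranges: [-2.96, 2.96], [-0.34, 2.1], [-1.41, 1.46], [0.24, 2.44], [-1.37, 4.51], [0.17, 1.92], [-2.96, 2.96]. Speed limits (rad/s): [2.39, 2.39, 3.14, 3.14, 3.14, 3.14, 3.14].

INTERFACE

Orientations are given as a rotation vector (axis times angle).
In Python, from cell import arm gives the robot as it stands.
- The arm moves only by the shell command python3 -m jog 'ROWS' [FORCE]. ROWS is text: rows parted by semicolons, each of 5 numbers parted by spaces: the shift along the tool's x, y, z in cm, then the turn about the tool's z in degrees, then the closure, from 0 (fully open) to 1 (shut). A call has 1 to 20 rows; each row shifts and turns the commanded pose from where the row before left it, along the tool's axes as they then stand; what a row does not reach is not made up. A row lasts 1/8 s, in which the tool goes at most 62.5 mm and 10.7 degrees, less where a joint would pass 70% of its speed; a pose out of reach is approached as far as the arm can. A call is refused whole if a number of a shift passes 6.25 or a number of a turn 10.7, either way. A call with a gripper value outside its range is refused whole. The fingers move at their own pace and stop on an object; FORCE is the grip in N (left out, the last holds). Time passes only in rows, so rows that do not move let the fingers close. It gives the time, the measured TCP pose, the force and the opening at its end, in the units of the state.
- arm.observe(): the state, without advancing time (a new reading comes with each control period).
- arm.get_image(name): name is "scene" or "side" or "wrist"; returns a dict with "frame" (400x640x3 uint8, red, green, blue), "fov_y" (degrees; the focal length in pixels is half the picture's height over the tangent of half this angle, whatever the lens; pixels are square), "cx", "cy" (the principal point, pixels), "dist" ([k1, k2, p1, p2, k3] as OpenCV has them; the pictures are not rectified), "xyz" and "rotation" of the camera in the world. Camera axes: x right, y up, looking along -z (the intrinsics and any distortion apply to the point x, -y, -z); pixel columns grow to the right and rows downward; lengths in m; the calibration is good to about 2 mm. A picture is of the moment at which its call begins. There is no depth.
- arm.job_done(): hands the job in, once; it reports no verdict.
The state is a dict: "time_s": time; "joint_pos": joint angles; "qd": joint speeds; "effort": joint torques, N m; "tcp_pos": TCP position; "tcp_rot": TCP orientation; "force": force on the tool from outside, world axes, zero at the start; "ft_torque": the same for the moment, N m; "width": finger opening in m.
Only numpy, scipy, OpenCV 4.12 (cv2) and the standard library are available. Lean on these libraries where they do the work, as an engineer would, in place of code of your own. Each camera call takes 0.05 s, during which the arm holds its last target. There are 200 camera calls.

TASK

The wooden lath under the small leaded glass panel is needed again, but the jar, the tin and the steel weight stand around its free end: first clear all three onto the black rubber mat. Then, with them still there, draw the lath straight out from under the panel, leaving the panel lying undisturbed in its stand, and lay the lath centred along the two-forked rack. Last, put jar, tin and weight back upright in the middle of their own cork coasters (jar on the round one, tin on the square one, weight lengthways on the oblong one), knocking nothing over.

Things in the scene. Friction and masses are not known exactly. Their poses are not given: they have to be found in the camera images.
- lath_mid (a point): Wooden lath 30 mm wide (x), 200 long (y), 8 thick (z up), 35 g; point at its centre. Lies level, underside 8 mm above the bench, under the panel; its -y end sticks out 62 mm, in the air, through a gap in the stand's rim. Draw it along its -y; after 140 mm it is clear of the stand. The panel rests on it: drag up to 12 N; a firm grip (40 N or more) near the free end carries it level.
- panel: Leaded glass panel, 150 (x) by 130 (y) by 10 mm, dark bars and pale panes, 0.7 kg. Origin: centre of its underside, z up. Lies loose on the lath in a fixed plywood stand of the same axes, 170 by 150 mm; rim 22 mm, panel top 26 mm above the bench. The rim leaves it 3 mm of play; it settles 2 mm onto rails when the lath is out. Otherwise not to be moved.
- jar_mid (a point): Round lidded jar, 50 mm diameter, 65 mm tall, about 0.16 kg. The point is at its centre, half-way up (32.5 mm above its foot); z up.
- tin_mid (a point): Square bare metal tin, 46 x 46 mm, body 56 mm tall, with a small black round cap (24 mm diameter, 9 mm high) on top, about 0.15 kg. The point is at the centre of the body, 28 mm above its foot; x and y square to its sides, z up.
- weight_mid (a point): Oblong dark steel weight, 60 mm long (its x), 40 mm wide (its y), 38 mm tall, about 0.6 kg. The point is at its centre, 19 mm above its foot; z up.
- round_coaster: Round cork coaster, 70 mm diameter, 3 mm thick, fixed to the bench; home of the jar. Origin at the centre of its underside on the bench, z up. At the start the three coasters lie in any order beyond and either side of the lath's free end.
- square_coaster: Square cork coaster, 66 x 66 mm, 3 mm thick, fixed; home of the tin. Origin at the centre of its underside, x and y square to its sides.
- oblong_coaster: Oblong cork coaster, 76 mm (its x) by 56 mm (its y), 3 mm thick, fixed; home of the weight, whose length goes along the coaster's x (either way round). Origin at the centre of its underside.
- mat: Black rubber mat, 130 mm (its x) by 260 mm (its y), 3 mm thick, fixed: the side area. Origin at the centre of its underside, z up.
- rack: Aluminium lath rack, fixed. Base 56 (x) by 110 mm (y); two forked rests at y = -40 and +40 mm, 12 mm long, seats 12 mm and prongs 24 mm above the bench, 44 mm clear between prongs. The lath lies along the rack's y, either way round, on both seats, its centre over the rack's centre and 16 mm above the bench. Origin: centre of its underside, z up.

How it is judged:
On the way, in this order (a step that is already met when the one before it is completed fails the run):
1. jar, tin and weight all stand upright on the rubber mat, let go (x of jar_mid in the frame of mat between -0.05 and 0.05 m and y of jar_mid in the frame of mat between -0.115 and 0.115 m and z of jar_mid in the frame of mat below 0.0395 m and angle between each of jar_mid, tin_mid, weight_mid's own z axis and vertical below 0.1 rad and x of tin_mid in the frame of mat between -0.05 and 0.05 m and y of tin_mid in the frame of mat between -0.115 and 0.115 m and z of tin_mid in the frame of mat below 0.035 m and x of weight_mid in the frame of mat between -0.05 and 0.05 m and y of weight_mid in the frame of mat between -0.115 and 0.115 m and z of weight_mid in the frame of mat below 0.026 m and contact force between the fingers and anything else below 0.2 N), for 0.2 s.
2. the lath lies let go in both forks of the rack while jar, tin and weight still stand on the mat (all of step 1 and horizontal distance between lath_mid and rack below 0.015 m and angle between the y axis of lath_mid and the y axis of rack, either way round below 0.12 rad and z of lath_mid in the frame of rack between 0.012 and 0.02 m), for 0.2 s.
At the end, for the whole second after the job is handed in: Jar, tin and weight upright on their own coasters within 12 mm of centre (weight within 0.2 rad); lath on both rack seats within 15 mm of centre and 0.12 rad; panel flat and within 12 mm of where it began; all let go and at rest (horizontal distance between jar_mid and round_coaster below 0.012 m and z of jar_mid in the frame of round_coaster below 0.0395 m and angle between each of jar_mid, tin_mid, weight_mid's own z axis and vertical below 0.1 rad and horizontal distance between tin_mid and square_coaster below 0.012 m and z of tin_mid in the frame of square_coaster below 0.035 m and horizontal distance between weight_mid and oblong_coaster below 0.012 m and z of weight_mid in the frame of oblong_coaster below 0.026 m and angle between the x axis of weight_mid and the x axis of oblong_coaster, either way round below 0.2 rad and horizontal distance between lath_mid and rack below 0.015 m and angle between the y axis of lath_mid and the y axis of rack, either way round below 0.12 rad and z of lath_mid in the frame of rack between 0.012 and 0.02 m and distance of panel from where it was at the start of the episode below 0.012 m and angle between panel's own z axis and vertical below 0.06 rad and contact force between the fingers and anything else below 0.2 N and linear speed of each of lath, jar, tin, weight, panel below 0.02 m/s); the robot touches nothing.
It fails at once if the panel was shifted by more than 12 mm, or tipped or lifted (distance of panel from where it was at the start of the episode above 0.012 m or angle between panel's own z axis and vertical above 0.12 rad).
It fails at once if jar, tin or weight was knocked over (angle between any of jar_mid, tin_mid, weight_mid's own z axis and vertical above 0.6 rad).
It also fails if it takes over 144 s, if anything falls off the work surface, if the arm or the gripper's body presses on something with over 40 N, if the wrist force passes 120 N, or if a joint passes its speed limit or range.

## Working session

There is one attempt and no reset: what is moved stays moved. The work goes in short steps, Python scripts to look and compute and a shell command to move; the robot and the scene stay as the last step left them, time stands still between calls to the robot, and variables do not carry over. Pictures are saved under pics/ and viewed, about 12 in all and at most 16, crops included, and the job is handed in when it is done.

```bash
mkdir -p pics; ls; cat > h.py <<'E'
import numpy as np,cv2
from scipy.spatial.transform import Rotation as R
from cell import arm
def snap(n,f):
    d=arm.get_image(n); cv2.imwrite('pics/'+f,d['frame'][:,:,::-1]); np.save('pics/'+f+'.npy',d,allow_pickle=True); return d
def Rm(d):
    r=np.array(d['rotation'],float); return r if r.shape==(3,3) else R.from_rotvec(r).as_matrix()
def K(d):
    f=200/np.tan(np.radians(d['fov_y'])/2); return np.array([[f,0,d['cx']],[0,f,d['cy']],[0,0,1.]])
def ray(d,uv,z):
    p=cv2.undistortPoints(np.array(uv,float).reshape(-1,1,2),K(d),np.array(d['dist'],float)).reshape(-1,2)
    v=np.c_[p[:,0],-p[:,1],-np.ones(len(p))]@Rm(d).T; o=np.array(d['xyz'],float)
    return o+v*((z-o[2])/v[:,2])[:,None]
def proj(d,P):
    c=(np.array(P,float).reshape(-1,3)-np.array(d['xyz']))@Rm(d); c=c*[1,-1,-1]
    return cv2.projectPoints(c,np.zeros(3),np.zeros(3),K(d),np.array(d['dist'],float))[0].reshape(-1,2)
E
python3 - <<'E'
from h import *
for n in('scene','side','wrist'):
    d=snap(n,n+'0.png'); print(n,d['xyz'],d['rotation'],d['fov_y'],d['dist'])
s=arm.observe();print(s,arm.hold_point_z)
a=[cv2.imread(f'pics/{n}0.png') for n in('scene','side')]
E
```

```text
pics
scene [ 1.04985536 -0.46639413  0.52124435] [0.9514115  0.39703262 0.7695204 ] 49.67116509564636 [0.03487491 0.         0.         0.         0.        ]
side [ 0.12858329 -0.37598202  0.64863989] [ 0.73117378 -0.32527019 -0.76482298] 49.39588498674259 [-0.00297707  0.          0.          0.          0.        ]
wrist [0.13192059 0.66513218 0.38523177] [-0.21952453 -0.16102835  1.26608228] 69.68238331300425 [0.009737 0.       0.       0.       0.      ]
{'time_s': 0.15, 'joint_pos': array([-1.38108253,  0.47763759,  0.02239168,  1.55614791, -0.01148462,
        1.10930491, -0.08309378]), 'qd': array([ 0.0007935 , -0.00110309,  0.00029358, -0.00453444, -0.00075883,
        0.00065703,  0.0001789 ]), 'effort': array([ 2.93627498e-03, -5.83286548e+01,  1.53693371e+00, -2.72873157e+01,
       -5.42215782e-02,  1.45367451e-02,  8.02653176e-05]), 'tcp_pos': array([0.19797369, 0.64486238, 0.22191988]), 'tcp_rot': array([ 2.52569758e+00,  1.86673745e+00, -1.60000716e-03]), 'force': array([0.03070946, 0.46702429, 0.51416673]), 'ft_torque': array([0.02557703, 0.00418087, 0.00740158]), 'width': 0.08747008851719701} -0.0187
```

View pics/scene0.png

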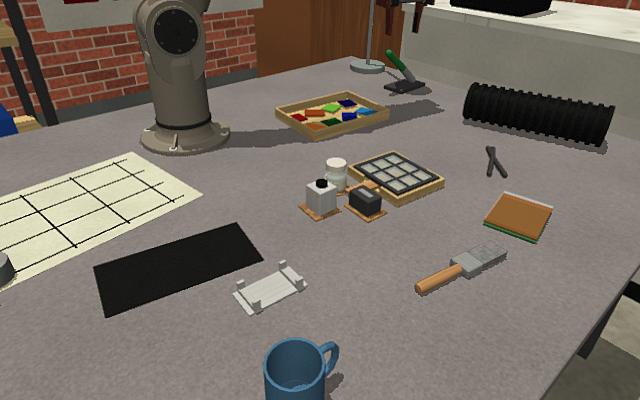

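View pics/side0.png

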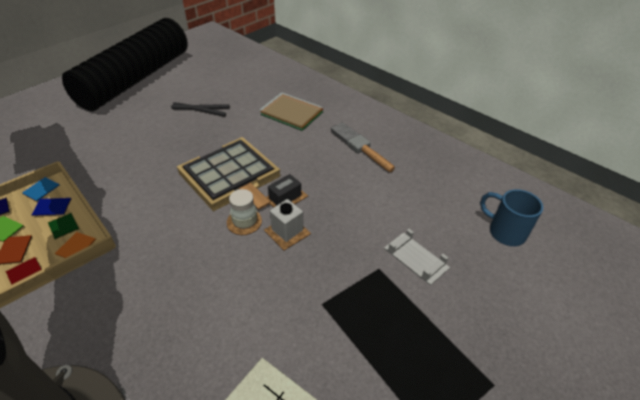

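The scene picture shows the jar at (336,175), tin (321,198), weight (366,201), panel (397,177), mat (178,268) and rack (270,288). The side picture shows the same things. I'll take rough estimates from both views.

```bash
python3 - <<'E'
from h import *
L=lambda f:np.load('pics/'+f+'.npy',allow_pickle=True).item()
a=L('scene0.png');b=L('side0.png')
np.set_printoptions(precision=3,suppress=True)
print('panel',ray(a,[[350,168],[387,152],[443,183],[397,203]],.022)[:,:2],ray(b,[[178,170],[240,138],[279,168],[219,206]],.022)[:,:2])
print('jar lid',ray(a,[[336,161]],.065),ray(b,[[241,197]],.065))
print('tin cap',ray(a,[[321,182]],.065),ray(b,[[286,207]],.065))
print('weight top',ray(a,[[366,193]],.038),ray(b,[[286,185]],.038))
print('mat',ray(a,[[94,266],[236,224],[262,258],[106,312]],.003)[:,:2],ray(b,[[323,304],[379,270],[494,383]],.003)[:,:2])
print('rack',ray(a,[[234,294],[286,266],[306,284],[252,311]],.005)[:,:2],ray(b,[[386,246],[407,231],[448,265],[431,282]],.005)[:,:2])
for n,g in(('scene',a),('side',b)):
    x0,y0,w,h=(290,140,160,80) if n=='scene' else (170,130,160,125)
    c=cv2.resize(g['frame'][y0:y0+h,x0:x0+w,::-1],None,fx=4,fy=4,interpolation=cv2.INTER_CUBIC); cv2.imwrite(f'pics/c_{n}.png',c)
s=arm.observe();print(R.from_rotvec(s['tcp_rot']).as_matrix())
w=L('wrist0.png'); print('wrist cam in tool',R.from_rotvec(s['tcp_rot']).as_matrix().T@(np.array(w['xyz'])-s['tcp_pos']), R.from_rotvec(s['tcp_rot']).as_matrix().T@Rm(w))
E
```

```text
panel [[0.444 0.191]
 [0.447 0.321]
 [0.627 0.301]
 [0.611 0.159]] [[0.445 0.329]
 [0.612 0.322]
 [0.602 0.177]
 [0.439 0.178]]
jar lid [[0.454 0.133 0.065]] [[0.462 0.129 0.065]]
tin cap [[0.499 0.047 0.065]] [[0.503 0.048 0.065]]
weight top [[0.559 0.119 0.038]] [[0.564 0.114 0.038]]
mat [[ 0.378 -0.367]
 [ 0.434 -0.12 ]
 [ 0.55  -0.14 ]
 [ 0.495 -0.389]] [[ 0.428 -0.117]
 [ 0.55  -0.142]
 [ 0.506 -0.392]]
rack [[ 0.593 -0.226]
 [ 0.596 -0.122]
 [ 0.652 -0.124]
 [ 0.641 -0.225]] [[ 0.602 -0.118]
 [ 0.661 -0.125]
 [ 0.646 -0.227]
 [ 0.592 -0.225]]
[[ 0.293  0.956 -0.   ]
 [ 0.956 -0.293 -0.001]
 [-0.001  0.    -1.   ]]
wrist cam in tool [-0.    -0.069 -0.163] [[ 1.    -0.    -0.   ]
 [-0.    -0.968 -0.251]
 [-0.     0.251 -0.968]]
```

Both views agree to within about 1 cm and the sizes fit. Next I'll move over the cluster for a near look.

```bash
python3 -m jog '-4.01 4.49 -0.3 0 0;-4.01 4.49 -0.3 0 0;-4.01 4.49 -0.3 0 0;-4.01 4.49 -0.3 0 0;-4.01 4.49 -0.3 0 0;-4.01 4.49 -0.3 0 0;-4.01 4.49 -0.3 0 0;-4.01 4.49 -0.3 0 0;-4.01 4.49 -0.3 0 0;-4.01 4.49 -0.3 0 0;0 0 0 10.4 0;0 0 0 10.4 0;0 0 0 10.4 0;0 0 0 10.4 0;0 0 0 10.4 0;0 0 0 10.4 0;0 0 0 10.4 0;0 0 0 0 0;0 0 0 0 0'
python3 - <<'E'
from h import *
d=snap('wrist','w1.png'); s=arm.observe(); print(s['tcp_pos'],s['tcp_rot'],s['joint_pos'],s['force'])
E
```

```text
time_s: 2.52
tcp_pos: [0.5095, 0.1303, 0.2526]
tcp_rot: [-3.142, -0.01, 0.0]
force: [-0.0, -0.3, -0.2]
width: 0.088
[0.50950947 0.13023437 0.25258247] [-3.14158050e+00 -8.42876417e-03  3.01041312e-04] [-0.78634574  0.20955081  0.48939014  1.90081145 -0.11251771  1.05813056
 -0.2453243 ] [ 0.44776283 -0.97243557  0.25004767]
```

View pics/w1.png

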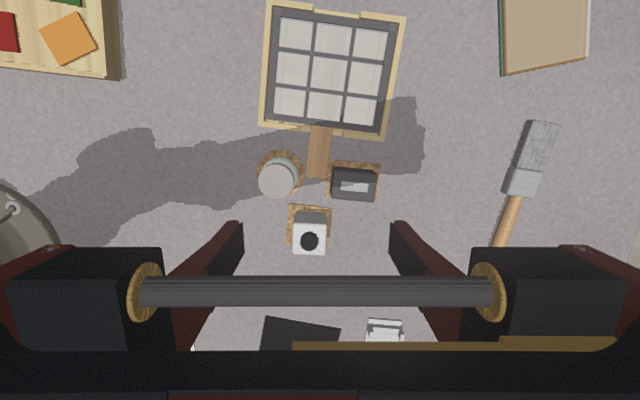

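Wrist view: the jar lid is at (279,178), tin cap (310,241), weight (354,183), lath end (318,175) and stand in the upper middle. I'll crop in to get edges.

```bash
python3 - <<'E'
import cv2
i=cv2.imread('pics/w1.png')[115:263,245:405]; cv2.imwrite('pics/w1c.png',cv2.resize(i,None,fx=4,fy=4,interpolation=cv2.INTER_CUBIC))
E
```

```text
(no output)
```

View pics/w1c.png

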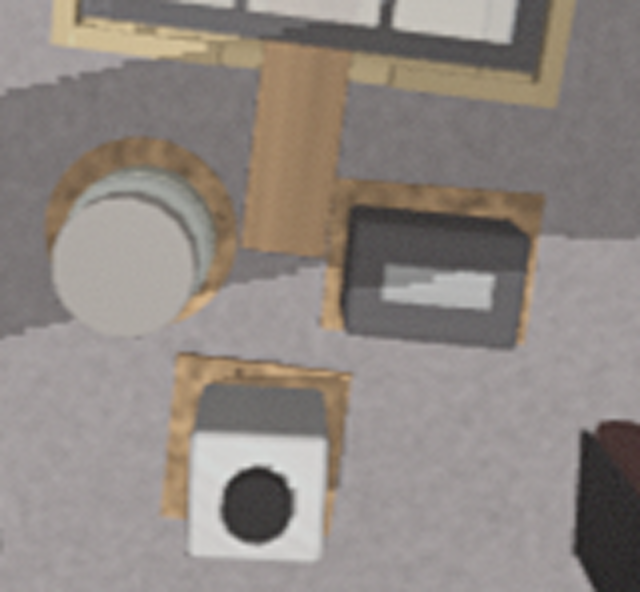

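The crop shows clear edges for the jar lid, tin top, weight front edge, the three coasters and the lath end. Converting these to world points now.

```bash
python3 - <<'E'
from h import *
np.set_printoptions(precision=4,suppress=True)
d=np.load('pics/w1.png.npy',allow_pickle=True).item()
def r(P,z): return ray(d,np.array([245,115])+np.array(P,float)/4-.4,z)[:,:2]
def an(p,q): v=q-p; return np.degrees(np.arctan2(v[1],v[0])),np.hypot(*v)
print('jar',r([[126,266],[54,266],[197,266]],.068))
t=r([[190,430],[327,436],[323,558],[188,557]],.059);print('tin',t.mean(0),an(t[0],t[1]),an(t[3],t[2]),an(t[3],t[0]),'cap',r([[258,505]],.068))
w=r([[343,333],[516,347],[528,243],[353,233],[438,287]],.041);print('weight',w[:4].mean(0),w[4],an(w[0],w[1]),an(w[3],w[2]),an(w[0],w[3]))
s=r([[178,353],[351,375],[163,515],[328,535]],.003);print('sq',s,an(s[0],s[1]),an(s[2],s[0]),s[[1,2]].mean(0))
o=r([[335,178],[545,195],[322,325],[522,342]],.003);print('ob',o,o.mean(0),an(o[0],o[1]),an(o[2],o[0]))
c=r([[45,215],[60,178],[90,148],[138,137],[185,148],[218,180],[236,225]],.003);A=np.c_[2*c,np.ones(7)];x=np.linalg.lstsq(A,(c**2).sum(1),rcond=None)[0];print('rd',x[:2],(x[2]+x[0]**2+x[1]**2)**.5)
l=r([[246,247],[325,257],[262,45],[350,55]],.016);print('lath end',l,l[:2].mean(0),an(l[0],l[1]),an(l[0],l[2]),an(l[1],l[3]))
st=ray(d,[[259,125],[384,140],[405,17]],.022)[:,:2];print('stand',st,an(st[0],st[1]),an(st[1],st[2]))
for n,k in(('mat',.003),('rack',.012)): pass
a=np.load('pics/scene0.png.npy',allow_pickle=True).item()
m=ray(a,[[94,266],[236,224],[262,258],[106,312]],.003)[:,:2];print('mat',m.mean(0),an(m[0],m[1]),an(m[3],m[2]))
E
```

```text
jar [[0.4596 0.1263]
 [0.4374 0.1262]
 [0.4816 0.1265]]
tin [0.4999 0.0464] (np.float64(-2.3062366861915247), np.float64(0.0451072214688956)) (np.float64(-0.11771737485312268), np.float64(0.045712041547234565)) (np.float64(88.32397107076861), np.float64(0.04553148672781622)) cap [[0.5004 0.0471]]
weight [0.559  0.1133] [0.56   0.1142] (np.float64(-4.429589861873469), np.float64(0.05886750185116758)) (np.float64(-2.9651425413547825), np.float64(0.05805473519065831)) (np.float64(85.55443559038234), np.float64(0.034321540622699154))
sq [[0.469  0.0798]
 [0.5338 0.0716]
 [0.4621 0.0144]
 [0.5262 0.0064]] (np.float64(-7.204365649135019), np.float64(0.06534221938269312)) (np.float64(83.9489892348144), np.float64(0.06575325232895365)) [0.498 0.043]
ob [[0.5266 0.1456]
 [0.6024 0.1399]
 [0.5227 0.0909]
 [0.5973 0.0849]] [0.5622 0.1153] (np.float64(-4.2876831439322345), np.float64(0.07603608003181939)) (np.float64(85.92075710450158), np.float64(0.05476645733527643))
rd [0.4561 0.1251] 0.03483499425067653
lath end [[0.495  0.1227]
 [0.5229 0.1192]
 [0.5005 0.1921]
 [0.5304 0.189 ]] [0.509 0.121] (np.float64(-6.978289031062773), np.float64(0.02818462583545065)) (np.float64(85.39983460563317), np.float64(0.06961970027892968)) (np.float64(83.91515916663022), np.float64(0.07010742508472453))
stand [[0.4327 0.1928]
 [0.6003 0.1742]
 [0.6159 0.3212]] (np.float64(-6.329078636726234), np.float64(0.1686746825530644)) (np.float64(83.94316108945603), np.float64(0.1477927911305748))
mat [ 0.464  -0.2542] (np.float64(77.28287673108436), np.float64(0.25394091748471137)) (np.float64(77.54853832021836), np.float64(0.2551258413947017))
```

The sizes all check out. Plan: tin to the far end of the mat, weight to the near end, jar in the middle. I'll start with the tin.

```bash
python3 -m jog '-0.5 4.2 0 0 0;-0.45 4.15 0 0 0;0 0 5 0 0;0 0 5 0 0;0 0 5 0 0;0 0 4 0 0;0 0 2.5 0 0;0 0 1.95 0 0;0 0 0 0 0;0 0 0 0 0;0 0 0 0 1;0 0 0 0 1;0 0 0 0 1;0 0 0 0 1;0 0 0 0 1;0 0 0 0 1' 25
```

```text
time_s: 4.58
tcp_pos: [0.5004, 0.0467, 0.0182]
tcp_rot: [-3.141, -0.004, -0.0]
force: [-0.5, -0.8, 2.1]
width: 0.0461
```

```bash
python3 -m jog '0 0 -2.5 0 1;0 0 -4.5 0 1;0 0 -4 0 1;-0.78 5.48 0 0 1;-0.78 5.48 0 0 1;-0.78 5.48 0 0 1;-0.78 5.48 0 0 1;-0.78 5.48 0 0 1;-0.78 5.48 0 0 1;-0.81 5.5 0 0 1;0 0 0 0 1;0 0 5 0 1;0 0 3.5 0 1;0 0 1.8 0 1;0 0 0.6 0 1;0 0 0 0 1;0 0 0 0 1' && python3 -m jog '0 0 0 0 0.2;0 0 0 0 0;0 0 0 0 0;0 0 -2 0 0;0 0 -5 0 0;0 0 -5 0 0;0 0 -5 0 0;0 0 0 0 0'
```

```text
time_s: 6.7
tcp_pos: [0.4471, -0.3377, 0.0202]
tcp_rot: [3.141, 0.004, 0.003]
force: [-0.4, -0.5, -1.2]
width: 0.0466
time_s: 7.7
tcp_pos: [0.4482, -0.3391, 0.1942]
tcp_rot: [3.138, 0.003, 0.012]
force: [0.7, 0.0, -0.2]
width: 0.0881
```

```bash
python3 - <<'E'
from h import *
d=snap('wrist','w2.png');snap('scene','s2.png')
E
```

```text
(no output)
```

View pics/w2.png

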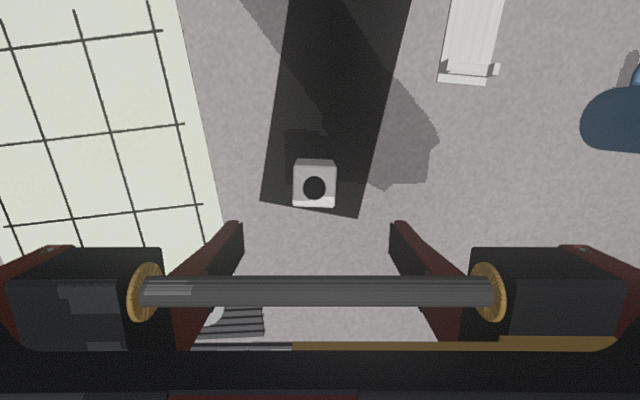

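The tin stands upright on the mat with its cap at (314,188). Next is the weight, with the jaws across its width and partly closed.

```bash
python3 -m jog '1.4 -5.66 0 0 0;1.4 -5.66 0 0 0;1.4 -5.66 0 0 0;1.4 -5.66 0 0 0;1.4 -5.66 0 0 0;1.4 -5.66 0 0 0;1.4 -5.66 0 0 0;1.4 -5.66 0 0 0;0 0 0 -10.7 0.3;0 0 0 -10.7 0.3;0 0 0 -10.7 0.3;0 0 0 -10.7 0.3;0 0 0 -10.7 0.3;0 0 0 -10.7 0.3;0 0 0 -10.7 0.3;0 0 0 -10.7 0.3;0 0 3 0 0.3;0 0 3 0 0.3;0 0 0 0 0.3'
python3 - <<'E'
from h import *
np.set_printoptions(precision=4,suppress=True)
d=np.load('pics/w2.png.npy',allow_pickle=True).item()
print('mat',ray(d,[[260,200],[358,217],[290,0],[411,0]],.003)[:,:2],'cap',ray(d,[[314,188]],.068))
print('rack near end',ray(d,[[437,81],[486,84]],.004)[:,:2])
snap('wrist','w3.png');s=arm.observe();x=R.from_rotvec(s['tcp_rot']).as_matrix()[:,0];print(np.degrees(np.arctan2(x[1],x[0])),s['tcp_pos'],s['joint_pos'])
E
```

```text
time_s: 10.18
tcp_pos: [0.5544, 0.115, 0.126]
tcp_rot: [-2.3, -2.135, 0.011]
force: [-0.8, -0.3, 0.2]
width: 0.0615
mat [[ 0.3777 -0.3694]
 [ 0.504  -0.3925]
 [ 0.4208 -0.1458]
 [ 0.5514 -0.1453]] cap [[ 0.4466 -0.3384  0.068 ]]
rack near end [[ 0.5883 -0.2269]
 [ 0.6452 -0.2302]]
85.73025864690614 [0.5558 0.1153 0.1277] [-0.4362  0.4157  0.1545  1.909  -0.0843  0.8273  1.259 ]
```

View pics/w3.png

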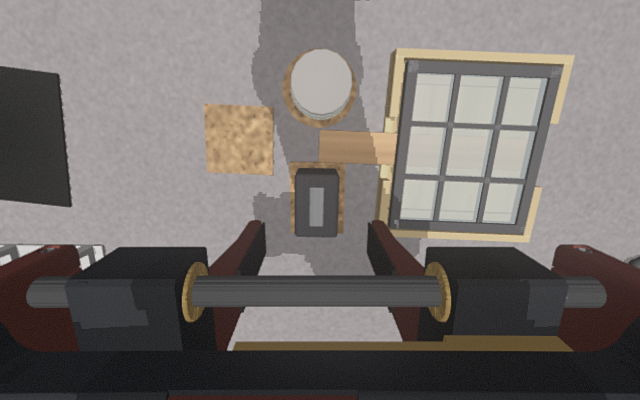

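The weight's top centre is at about (317,207), the empty square coaster's centre at (239,139) and the lath end at (320,147).

```bash
python3 - <<'E'
from h import *
np.set_printoptions(precision=4,suppress=True)
d=np.load('pics/w3.png.npy',allow_pickle=True).item()
f=d['frame'];hsv=cv2.cvtColor(f,cv2.COLOR_RGB2HSV)
m=((hsv[:,:,1]>70)&(hsv[:,:,2]>90)).astype(np.uint8);m[:,:195]=0;m[:,280:]=0;m[:95]=0;m[185:]=0
c=max(cv2.findContours(m,0,2)[0],key=cv2.contourArea);b=cv2.minAreaRect(c);bp=cv2.boxPoints(b)
q=ray(d,bp,.003)[:,:2];print('sq',q.mean(0),q,np.linalg.norm(np.diff(q,axis=0),axis=1))
print('weight',ray(d,[[317,207],[296,237],[338,237]],.041)[:,:2])
print('lath end',ray(d,[[320,131],[320,163]],.016)[:,:2])
print('jar',ray(d,[[321,81]],.068)[:,:2])
g=arm.observe();print(g['tcp_pos'],g['tcp_rot'])
E
```

```text
sq [0.4975 0.0423] [[0.4617 0.0148]
 [0.4664 0.0793]
 [0.5335 0.0718]
 [0.5285 0.0033]] [0.0647 0.0675 0.0687]
weight [[0.5603 0.1154]
 [0.5878 0.0938]
 [0.5906 0.1327]]
lath end [[0.4944 0.123 ]
 [0.5242 0.1209]]
jar [[0.4579 0.1258]]
[0.5558 0.1153 0.1277] [-2.3014 -2.136   0.006 ]
```

```bash
python3 -m jog '-0.05 0.42 0 0 0.3;0 0 5 0 0.3;0 0 4 0 0.3;0 0 2 0 0.3;0 0 0.9 0 0.3;0 0 0 0 0.3;0 0 0 0 1;0 0 0 0 1;0 0 0 0 1;0 0 0 0 1' 45
```

```text
time_s: 11.48
tcp_pos: [0.562, 0.1148, 0.011]
tcp_rot: [2.302, 2.136, 0.001]
force: [-1.2, -1.2, 6.8]
width: 0.0402
```

```bash
python3 -m jog '0 0 -2 0 1;0 0 -4 0 1;0 0 -3 0 1;-5.92 -1.08 0 0 1;-5.92 -1.08 0 0 1;-5.92 -1.08 0 0 1;-5.92 -1.08 0 0 1;-5.92 -1.08 0 0 1;0 0 0 0 1;0 0 0 0 1;0 0 4 0 1;0 0 3 0 1;0 0 1.3 0 1;0 0 0.7 0 1;0 0 0 0 1;0 0 0 0 1' && python3 -m jog '0 0 0 0 0.3;0 0 0 0 0.3;0 0 0 0 0.3;0 0 -2 0 0.3;0 0 -5 0 0.3;0 0 -5 0 0.3;0 0 -5 0 0'
```

```text
time_s: 13.48
tcp_pos: [0.4864, -0.176, 0.0108]
tcp_rot: [2.301, 2.137, 0.002]
force: [0.5, -0.7, -5.8]
width: 0.0399
time_s: 14.35
tcp_pos: [0.4854, -0.1762, 0.1819]
tcp_rot: [2.303, 2.137, 0.0]
force: [0.3, -0.7, -0.2]
width: 0.0686
```

```bash
python3 -m jog '0 0 0 10.7 0;0 0 0 10.7 0;0 0 0 10.7 0;0 0 0 10.7 0;0 0 0 10.7 0;0 0 0 10.7 0;0 0 0 10.7 0;0 0 0 10.7 0;-0.55 -6.04 0 0 0;-0.55 -6.04 0 0 0;-0.55 -6.04 0 0 0;-0.55 -6.04 0 0 0;-0.54 -6.04 0 0 0;0 0 4 0 0;0 0 0 0 0;0 0 0 0 0'
```

```text
time_s: 16.35
tcp_pos: [0.4579, 0.1249, 0.141]
tcp_rot: [3.141, 0.001, 0.001]
force: [0.0, -0.2, -0.0]
width: 0.0879
```

```bash
python3 -m jog '0 -0.1 4 0 0;0 0 4 0 0;0 0 2.5 0 0;0 0 1.2 0 0;0 0 0 0 0;0 0 0 0 1;0 0 0 0 1;0 0 0 0 1;0 0 0 0 1;0 0 0 0 1;0 0 0 0 1' 25
```

```text
time_s: 17.73
tcp_pos: [0.4579, 0.1269, 0.0234]
tcp_rot: [-3.141, -0.004, -0.001]
force: [0.8, -0.7, 3.3]
width: 0.0496
```

```bash
python3 -m jog '0 0 -2.5 0 1;0 0 -4.5 0 1;0 0 -3 0 1;0.14 5.48 0 0 1;0.14 5.48 0 0 1;0.14 5.48 0 0 1;0.14 5.48 0 0 1;0.14 5.48 0 0 1;0.14 5.48 0 0 1;0.14 5.5 0 0 1;0 0 0 0 1;0 0 5 0 1;0 0 3 0 1;0 0 1.3 0 1;0 0 0.6 0 1;0 0 0 0 1;0 0 0 0 1' && python3 -m jog '0 0 0 0 0.2;0 0 0 0 0;0 0 0 0 0;0 0 -2 0 0;0 0 -5 0 0;0 0 -5 0 0;0 0 -5 0 0;0 -4 0 0 0;0 -4 0 0 0;0 0 0 0 0'
python3 - <<'E'
from h import *
d=snap('wrist','w4.png');print(arm.observe()['tcp_pos'])
E
```

```text
time_s: 19.85
tcp_pos: [0.4689, -0.2572, 0.0251]
tcp_rot: [3.141, 0.004, 0.003]
force: [-0.1, 0.3, -2.1]
width: 0.0495
time_s: 21.1
tcp_pos: [0.4682, -0.1739, 0.1942]
tcp_rot: [-3.14, -0.012, -0.0]
force: [-0.2, 0.1, 1.0]
width: 0.0877
[ 0.46808467 -0.1759246   0.19428958]
```

View pics/w4.png

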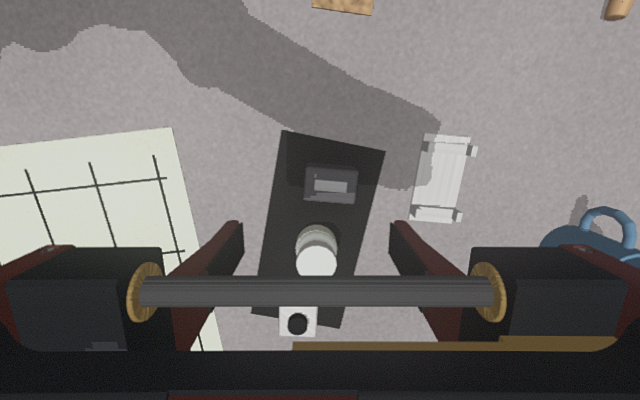

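All three stand upright on the mat. I'll crop the rack at about (443,178) to get its pose.

```bash
python3 - <<'E'
import cv2
i=cv2.imread('pics/w4.png')[120:235,395:490]; cv2.imwrite('pics/w4c.png',cv2.resize(i,None,fx=5,fy=5,interpolation=cv2.INTER_CUBIC))
E
```

```text
(no output)
```

View pics/w4c.png

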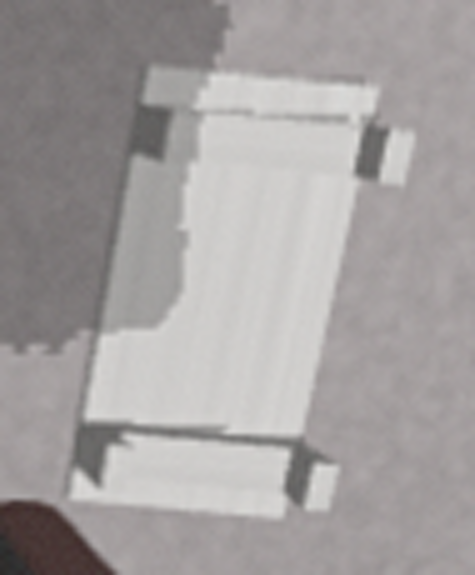

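```bash
python3 - <<'E'
from h import *
np.set_printoptions(precision=4,suppress=True)
d=np.load('pics/w4.png.npy',allow_pickle=True).item()
def r(P,z): return ray(d,np.array([395,120])+np.array(P,float)/5-.4,z)[:,:2]
for z in(.003,.005,.008):
    b=r([[147,65],[380,88],[285,518],[70,497]],z);print(z,b.mean(0),np.linalg.norm(np.roll(b,-1,0)-b,axis=1),[np.degrees(np.arctan2(*(p-q)[::-1])) for p,q in((b[0],b[3]),(b[1],b[2]),(b[1],b[0]),(b[2],b[3]))])
p=r([[397,156],[322,486]],.024);v=p[0]-p[1];L=np.hypot(*v);v/=L;print('prongs',p,L,np.degrees(np.arctan2(v[1],v[0])),p.mean(0)-.025*np.array([v[1],-v[0]]))
j=ray(d,[[316,263]],.068)[:,:2];print('jar',j,'tin',ray(d,[[297,324]],.068)[:,:2],'wt',ray(d,[[331,185]],.041)[:,:2])
m=ray(d,[[282,130],[385,152]],.003)[:,:2];print('mat +y end',m,m.mean(0))
E
```

```text
0.003 [ 0.6213 -0.1756] [0.0569 0.1105 0.0567 0.1103] [np.float64(85.41069995749764), np.float64(85.30262207592762), np.float64(-5.14354014652539), np.float64(-5.382789482531603)]
0.005 [ 0.6204 -0.1752] [0.0566 0.1099 0.0564 0.1097] [np.float64(85.41069995749761), np.float64(85.30262207592754), np.float64(-5.143540146525386), np.float64(-5.38278948253162)]
0.008 [ 0.6191 -0.1746] [0.0561 0.109  0.0559 0.1087] [np.float64(85.41069995749763), np.float64(85.30262207592762), np.float64(-5.143540146525392), np.float64(-5.382789482531634)]
prongs [[ 0.6491 -0.1374]
 [ 0.6424 -0.2174]] 0.08025815966110106 85.25441063375078 [ 0.6208 -0.1753]
jar [[ 0.4683 -0.2577]] tin [[ 0.4466 -0.3365]] wt [[ 0.4846 -0.1751]]
mat +y end [[ 0.4263 -0.1162]
 [ 0.552  -0.1415]] [ 0.4892 -0.1289]
```

The rack is at (0.6207, -0.1753) with its y axis at 85.3°. Base length, width and prong spacing all match the given sizes. Next I'll approach the lath's free end, 28 mm from its tip.

```bash
python3 -m jog '0.73 -5.42 0 0 0.4;0.73 -5.42 0 0 0.4;0.73 -5.42 0 0 0.4;0.73 -5.42 0 0 0.4;0.73 -5.42 0 0 0.4;0.73 -5.42 0 0 0.4;0 0 0 6.1 0.4;0 0 5 0 0.4;0 0 5 0 0.4;0 0 0 0 0.4;0 0 0 0 0.4;0 0 0 0 0.4'
python3 - <<'E'
from h import *
s=arm.observe();M=R.from_rotvec(s['tcp_rot']).as_matrix();print(s['tcp_pos'],np.degrees(np.arctan2(M[1,0],M[0,0])),M[:,2])
dp=M.T@(np.array([.5118,.1493,.005])-s['tcp_pos'])*100;print('to go cm',dp)
snap('side','d5.png');i=cv2.imread('pics/d5.png')[120:260,170:330];cv2.imwrite('pics/d5c.png',cv2.resize(i,None,fx=4,fy=4,interpolation=cv2.INTER_CUBIC))
E
```

```text
time_s: 22.65
tcp_pos: [0.5127, 0.1484, 0.0962]
tcp_rot: [-3.136, 0.164, -0.005]
force: [-0.6, -0.1, -0.6]
width: 0.0529
[0.51266282 0.14844834 0.0962156 ] -6.003690018073707 [ 0.00334909  0.00154668 -0.9999932 ]
to go cm [-0.12362194 -0.05844883  9.12134069]
```

View pics/d5c.png

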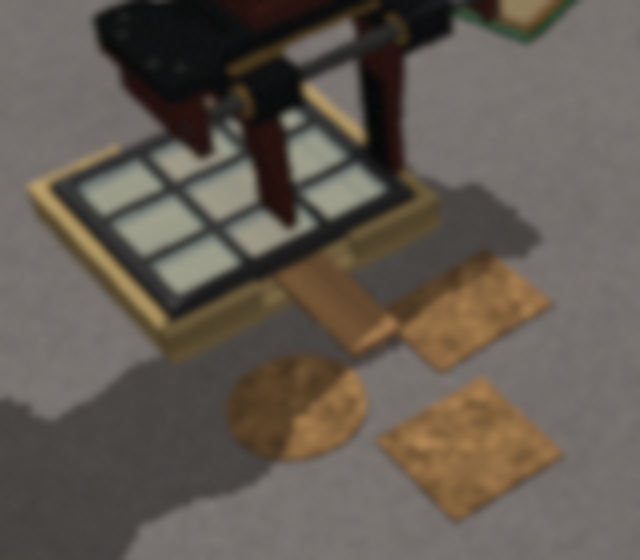

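The view shows the fingers either side of the lath line, coasters clear, panel in place. Descending and gripping.

```bash
python3 -m jog '-0.1 0 4 0 0.4;0 -0.05 3.5 0 0.4;0 0 1.5 0 0.4;0 0 0 0 0.4;0 0 0 0 0.4'
```

```text
time_s: 23.32
tcp_pos: [0.511, 0.1492, 0.0052]
tcp_rot: [-3.137, 0.164, -0.003]
force: [-0.2, 0.3, 0.3]
width: 0.0527
```

```bash
python3 -m jog '0 0 0 0 1;0 0 0 0 1;0 0 0 0 1;0 0 0 0 1;0 0 0 0 1' 55; python3 -m jog '0 0.5 0 0 1;0 1 0 0 1;0 1 0 0 1;0 0 0 0 1;0 0 0 0 1'
```

```text
time_s: 23.95
tcp_pos: [0.5107, 0.149, 0.0045]
tcp_rot: [-3.137, 0.164, -0.002]
force: [1.4, -0.5, 3.7]
width: 0.0295
time_s: 24.58
tcp_pos: [0.5079, 0.1267, 0.0045]
tcp_rot: [-3.135, 0.159, -0.002]
force: [0.7, 6.0, 1.8]
width: 0.0295
```

```bash
python3 -m jog '0 1.2 0 0 1;0 1.2 0 0 1;0 1.2 0 0 1;0 1.2 0 0 1;0 0 0 0 1' ; python3 - <<'E'
from h import *
d=snap('wrist','w6.png')
E
```

```text
time_s: 25.2
tcp_pos: [0.5031, 0.0796, 0.0045]
tcp_rot: [-3.134, 0.158, -0.002]
force: [1.7, 9.1, 3.2]
width: 0.029
```

View pics/w6.png

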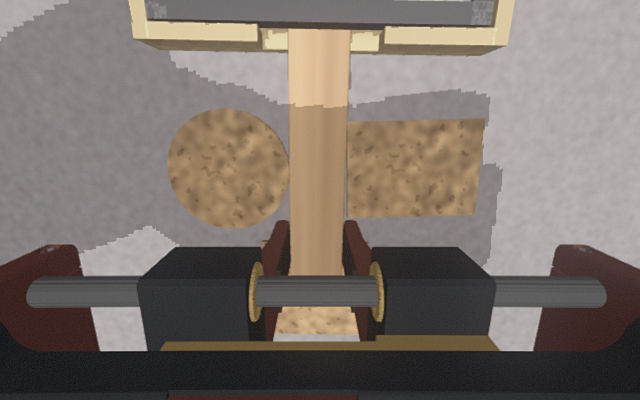

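The lath is coming out straight, central in the gap with the panel square in its stand; the coasters are clearly visible. Drawing on.

```bash
python3 -m jog '0 1.2 0 0 1;0 1.2 0 0 1;0 1.2 0 0 1;0 1.2 0 0 1;0 1.2 0 0 1;0 1.2 0 0 1;0 1.2 0 0 1;0 1.2 0 0 1;0 0 0 0 1'; python3 - <<'E'
from h import *
np.set_printoptions(precision=4,suppress=True)
d=np.load('pics/w6.png.npy',allow_pickle=True).item()
h=cv2.cvtColor(d['frame'],cv2.COLOR_RGB2HSV);m=((h[:,:,1]>75)&(h[:,:,2]>60)).astype(np.uint8)
for n,(a,b) in {'rd':(150,291),'ob':(347,500)}.items():
    k=np.zeros_like(m);k[95:235,a:b]=m[95:235,a:b];k=cv2.morphologyEx(k,cv2.MORPH_CLOSE,np.ones((5,5)))
    c=max(cv2.findContours(k,0,2)[0],key=cv2.contourArea);q=ray(d,c.reshape(-1,2),.003)[:,:2].astype(np.float32)*1000
    print(n,cv2.minEnclosingCircle(q) if n=='rd' else cv2.minAreaRect(q))
E
```

```text
time_s: 26.38
tcp_pos: [0.4922, -0.0206, 0.0041]
tcp_rot: [3.137, -0.167, -0.0]
force: [0.3, -0.9, 0.4]
width: 0.0296
rd ((467.8555603027344, 125.47956848144531), 47.0068244934082)
ob ((562.0247802734375, 109.25994110107422), (67.00992584228516, 76.3089370727539), 85.76909637451172)
```

```bash
python3 -m jog '0 0 -2 0 1;0 0 -3 0 1;0 0 -3 0 1;2.92 4.24 0 0 1;2.92 4.24 0 0 1;2.92 4.24 0 0 1;2.92 4.24 0 0 1;2.92 4.24 0 0 1;0 0 0 -1.3 1;0 0 0 0 1;0 0 0 0 1;0 0 0 0 1'; python3 - <<'E'
from h import *
d=snap('wrist','w7.png');s=arm.observe();M=R.from_rotvec(s['tcp_rot']).as_matrix();print(s['tcp_pos'],np.degrees(np.arctan2(M[1,0],M[0,0])),M[:,2])
E
```

```text
time_s: 27.88
tcp_pos: [0.6156, -0.2437, 0.0842]
tcp_rot: [-3.138, 0.125, 0.0]
force: [-0.1, 0.1, -0.3]
width: 0.0289
[ 0.61564385 -0.24403939  0.08426257] -4.595910532875591 [-5.59758809e-06  5.14224711e-04 -9.99999868e-01]
```

View pics/w7.png

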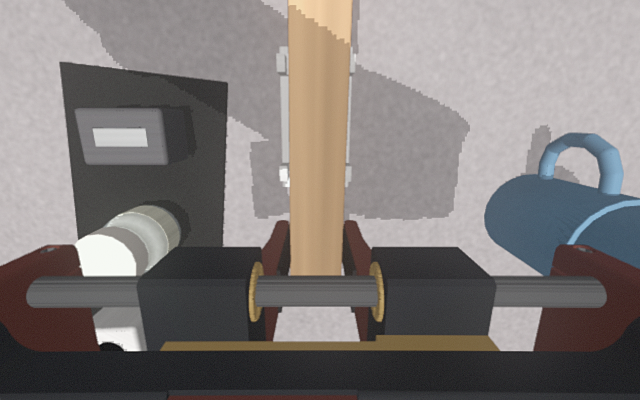

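The lath is carried level and central over the rack prongs at (283,60) and (285,175). Its far end is out of view and the blue mug is close on the right, so I'll check both from the scene camera.

```bash
python3 - <<'E'
from h import *
np.set_printoptions(precision=3,suppress=True)
d=snap('scene','s8.png');i=cv2.imread('pics/s8.png')[180:400,170:400];cv2.imwrite('pics/s8c.png',cv2.resize(i,None,fx=2.7,fy=2.7,interpolation=cv2.INTER_CUBIC))
b=np.load('pics/side0.png.npy',allow_pickle=True).item();a=np.load('pics/scene0.png.npy',allow_pickle=True).item()
print('mug base side',ray(b,[[494,235],[512,244],[530,238]],0)[:,:2])
for z in(.08,.09,.1):print(z,'rim side',ray(b,[[500,199],[541,206],[523,191],[515,215]],z)[:,:2].tolist(),'scene',ray(a,[[264,362],[327,362],[297,339],[297,385]],z)[:,:2].tolist())
E
```

```text
mug base side [[ 0.776 -0.253]
 [ 0.779 -0.289]
 [ 0.818 -0.307]]
0.08 rim side [[0.7854118203313981, -0.23377916244728866], [0.8212785318275045, -0.2969465142743782], [0.8362306557978315, -0.2552161667478468], [0.766262911929777, -0.27262984129918333]] scene [[0.7737246443225241, -0.29307106194055355], [0.822527431282129, -0.23806406951021053], [0.7742807085566734, -0.24373002723522316], [0.8217450030010869, -0.28288168519809487]]
0.09 rim side [[0.7738609505914866, -0.23627991664540002], [0.8090969164768042, -0.2983364186552594], [0.8237860950536767, -0.25733993360011503], [0.755048791488084, -0.27444737436717626]] scene [[0.7799826443041943, -0.29699911384102134], [0.8276794049381699, -0.24323875475913878], [0.7805261063547386, -0.24877630386664862], [0.8269147089697817, -0.2870406607736439]]
0.1 rim side [[0.762310080851575, -0.23878067084351143], [0.7969153011261038, -0.29972632303614066], [0.811341534309522, -0.2594637004523832], [0.7438346710463911, -0.2762649074351692]] scene [[0.7862406442858645, -0.30092716574148926], [0.832831378594211, -0.24841344000806706], [0.7867715041528036, -0.25382258049807405], [0.8320844149384766, -0.2911996363491929]]
```

View pics/s8c.png

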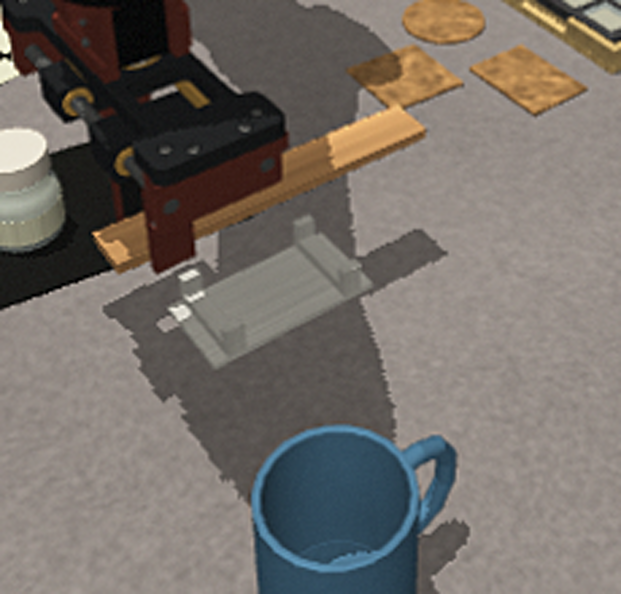

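The mug is clear: its nearest edge is about x 0.76 and the gripper body reaches 0.705. Lath end corners in the crop are about (93,233)/(118,262) and (395,103)/(425,128).

```bash
python3 - <<'E'
from h import *
np.set_printoptions(precision=4,suppress=True)
d=np.load('pics/s8.png.npy',allow_pickle=True).item()
for z in(.092,.096,.1):
    p=ray(d,np.array([170,180])+np.array([[93,233],[118,262],[395,103],[425,128]])/2.7-.3,z)[:,:2];a=p[:2].mean(0);b=p[2:].mean(0);print(z,p.tolist(),'ctr',(a+b)/2,'len',np.hypot(*(b-a)),np.degrees(np.arctan2(*(b-a)[::-1])))
E
```

```text
0.092 [[0.5951957270567662, -0.26869918230151024], [0.6231844153334785, -0.27009371857716846], [0.6122996633904172, -0.0682996487280646], [0.6434192719988339, -0.07163283250802155]] ctr [ 0.6185 -0.1697] len 0.20030215913719432 84.65191737990062
0.096 [[0.5994325644639227, -0.270541442545561], [0.6271604345084869, -0.2719229835538995], [0.616377114319965, -0.07200937241138661], [0.6472067285841615, -0.07531149524656766]] ctr [ 0.6225 -0.1724] len 0.1984356031012307 84.65191737990057
0.1 [[0.6036694018710793, -0.27238370278961177], [0.6311364536834955, -0.2737522485306305], [0.6204545652495128, -0.07571909609470862], [0.6509941851694891, -0.07899015798511383]] ctr [ 0.6266 -0.1752] len 0.1965690470652671 84.65191737990061
```

The lath's scene-view centre is (0.6225, -0.1724), within about 1 mm of the grip-based estimate. Lowering it into the forks.

```bash
python3 -m jog '-0.1 0.3 0 0 1;0 0 3 0 1;0 0 2.5 0 1;0 0 1.2 0 1;0 0 0.7 0 1;0 0 0.15 0 1;0 0 0 0 1;0 0 0 0 1'
```

```text
time_s: 28.98
tcp_pos: [0.6149, -0.2483, 0.0094]
tcp_rot: [3.139, -0.128, 0.002]
force: [0.4, 0.0, 0.1]
width: 0.0294
```

```bash
python3 -m jog '0 0 0.1 0 1;0 0 0 0 1;0 0 0 0 0.4;0 0 0 0 0.4;0 0 0 0 0.4;0 0 -2 0 0.4;0 0 -5 0 0.4;0 0 -5 0 0.4;0 0 -4 0 0;0 0 0 0 0;0 0 0 0 0'; python3 - <<'E'
from h import *
snap('scene','s9.png');d=snap('wrist','w9.png')
i=cv2.imread('pics/s9.png')[150:330,80:460];a=cv2.resize(i,None,fx=2.1,fy=2.1,interpolation=cv2.INTER_CUBIC);cv2.imwrite('pics/s9c.png',a)
E
```

```text
time_s: 30.35
tcp_pos: [0.6141, -0.2479, 0.1679]
tcp_rot: [-3.139, 0.128, -0.0]
force: [0.2, 0.2, -0.6]
width: 0.0795
```

View pics/s9c.png

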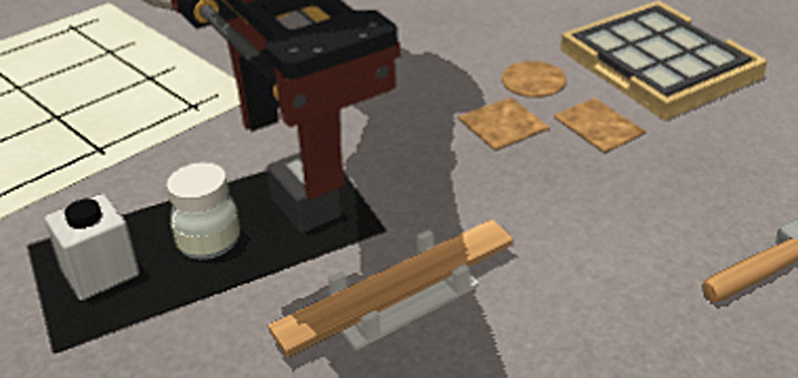

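The lath lies in both forks, the three objects stand on the mat and the panel is still in its stand. I'll check the numbers and refine the coaster centres while they're empty.

```bash
python3 - <<'E'
from h import *
np.set_printoptions(precision=4,suppress=True)
d=np.load('pics/s9.png.npy',allow_pickle=True).item()
c=lambda P:np.array([80,150])+np.array(P,float)/2.1-.25
p=ray(d,c([[268,320],[292,343],[493,220],[514,238]]),.020)[:,:2];a=p[:2].mean(0);b=p[2:].mean(0);print('lath',(a+b)/2,np.hypot(*(b-a)),np.degrees(np.arctan2(*(b-a)[::-1])))
h=cv2.cvtColor(d['frame'],cv2.COLOR_RGB2HSV);m=((h[:,:,1]>85)&(h[:,:,2]>60)).astype(np.uint8)
for n,q in(('rd',(533,78)),('sq',(503,124)),('ob',(600,125))):
    u,v=c(q).astype(int);k=np.zeros_like(m);k[v-16:v+17,u-25:u+26]=m[v-16:v+17,u-25:u+26];k=cv2.morphologyEx(k,cv2.MORPH_CLOSE,np.ones((3,3)))
    nl,lab=cv2.connectedComponents(k);k=(lab==lab[v,u]).astype(np.uint8)
    ct=max(cv2.findContours(k,0,2)[0],key=cv2.contourArea).reshape(-1,2);w=ray(d,ct,.003)[:,:2].astype(np.float32)*1000
    print(n,cv2.minEnclosingCircle(w) if n=='rd' else cv2.minAreaRect(w))
s=arm.observe();print(s['tcp_pos'],s['tcp_rot'])
E
```

```text
lath [ 0.6209 -0.1743] 0.19567939734849102 82.99359935103307
rd ((458.39691162109375, 124.39736938476562), 36.0892333984375)
sq ((498.98736572265625, 43.48405838012695), (67.63034057617188, 68.68572235107422), 82.94403076171875)
ob ((564.0108032226562, 114.66505432128906), (58.03028869628906, 77.47200012207031), 85.68866729736328)
[ 0.6135 -0.2477  0.1665] [-3.1383  0.1277  0.0035]
```

```bash
python3 -m jog '0 0 0 -10.04 0.3;0 0 0 -10.04 0.3;0 0 0 -10.04 0.3;0 0 0 -10.04 0.3;0 0 0 -10.04 0.3;0 0 0 -10.04 0.3;0 0 0 -10.04 0.3;0 0 0 -10.04 0.3;0 0 0 -10.04 0.3;2.07 -4.41 0 0 0.3;2.07 -4.41 0 0 0.3;2.06 -4.41 0 0 0.3;0 0 4 0 0.3;0 0 0 0 0.3;0 0 0 0 0.3'
```

```text
time_s: 32.33
tcp_pos: [0.4876, -0.1766, 0.1278]
tcp_rot: [-2.303, -2.136, 0.0]
force: [-0.2, 0.0, 0.6]
width: 0.0612
```

```bash
python3 -m jog '0 -0.15 4 0 0.3;0 0 4 0 0.3;0 0 2.5 0 0.3;0 0 1.2 0 0.3;0 0 0 0 0.3;0 0 0 0 1;0 0 0 0 1;0 0 0 0 1;0 0 0 0 1;0 0 -2 0 1;0 0 -4 0 1;0 0 -3 0 1;0 0 0 0 1' 45
```

```text
time_s: 33.95
tcp_pos: [0.4866, -0.1766, 0.102]
tcp_rot: [2.301, 2.134, 0.003]
force: [0.2, -0.1, -5.2]
width: 0.0398
```

```bash
python3 -m jog '5.93 1.11 0 0 1;5.93 1.11 0 0 1;5.93 1.11 0 0 1;5.93 1.11 0 0 1;5.93 1.1 0 0 1;0 0 0 0 1;0 0 0 0 1;0 0 4 0 1;0 0 3 0 1;0 0 1.3 0 1;0 0 0 0 1;0 0 0 0 1'
```

```text
time_s: 35.45
tcp_pos: [0.5641, 0.115, 0.0186]
tcp_rot: [2.303, 2.135, 0.002]
force: [0.3, -0.1, -5.7]
width: 0.0395
```

```bash
python3 -m jog '0 0 0.5 0 1;0 0 0.25 0 1;0 0 0 0 1;0 0 0 0 1;0 0 0 0 0.3;0 0 0 0 0.3;0 0 0 0 0.3;0 0 -2 0 0.3;0 0 -5 0 0.3;0 0 -5 0 0.3;0 0 -4 0 0;0 0 0 0 0'
python3 - <<'E'
from h import *
s=arm.observe();print(s['tcp_pos'],s['tcp_rot'],s['force']);d=snap('wrist','w10.png')
E
```

```text
time_s: 36.95
tcp_pos: [0.5654, 0.1159, 0.1737]
tcp_rot: [2.301, 2.134, 0.01]
force: [-0.3, 0.6, -0.1]
width: 0.0783
[0.56542187 0.11590313 0.17365067] [2.30119693 2.13407601 0.0096091 ] [-0.30246757  0.55229999 -0.08002803]
```

```bash
python3 -m jog '0 0 0 10.7 0;0 0 0 10.7 0;0 0 0 10.7 0;0 0 0 10.7 0;0 0 0 10.7 0;0 0 0 10.7 0;0 0 0 10.7 0;0 0 0 10.7 0;-1.38 5.33 0 0 0;-1.38 5.33 0 0 0;-1.38 5.33 0 0 0;-1.38 5.33 0 0 0;-1.38 5.33 0 0 0;-1.38 5.33 0 0 0;-1.38 5.33 0 0 0;0 0 4 0 0;0 0 0 0 0;0 0 0 0 0'
```

```text
time_s: 39.25
tcp_pos: [0.4672, -0.2572, 0.13]
tcp_rot: [-3.141, -0.005, 0.002]
force: [0.0, -0.2, 0.3]
width: 0.0877
```

```bash
python3 -m jog '0.1 0 4 0 0;0 0 4 0 0;0 0 2 0 0;0 0 0.5 0 0;0 0 0 0 0;0 0 0 0 1;0 0 0 0 1;0 0 0 0 1;0 0 0 0 1;0 0 0 0 1;0 0 0 0 1;0 0 -2 0 1;0 0 -4 0 1;0 0 -4 0 1;0 0 0 0 1;0 0 0 0 1' 25
```

```text
time_s: 41.25
tcp_pos: [0.4674, -0.2574, 0.1241]
tcp_rot: [-3.141, -0.003, 0.002]
force: [-0.5, 0.5, -2.7]
width: 0.0494
```

```bash
python3 -m jog '-0.15 -5.46 0 0 1;-0.15 -5.46 0 0 1;-0.15 -5.46 0 0 1;-0.15 -5.46 0 0 1;-0.15 -5.46 0 0 1;-0.15 -5.46 0 0 1;-0.15 -5.48 0 0 1;0 0 0 0 1;0 0 0 0 1;0 0 5 0 1;0 0 3 0 1;0 0 1.2 0 1;0 0 0 0 1;0 0 0 0 1'
```

```text
time_s: 43.0
tcp_pos: [0.4579, 0.1242, 0.034]
tcp_rot: [-3.141, -0.001, -0.002]
force: [0.0, 0.2, -1.9]
width: 0.0491
```

```bash
python3 -m jog '-0.05 -0.05 0.6 0 1;0 0 0.35 0 1;0 0 0 0 1;0 0 0 0 1;0 0 0 0 0.2;0 0 0 0 0;0 0 0 0 0;0 0 -2 0 0;0 0 -5 0 0;0 0 -5 0 0;0 0 -4 0 0;0 0 0 0 0'
```

```text
time_s: 44.5
tcp_pos: [0.4585, 0.1256, 0.1865]
tcp_rot: [-3.139, -0.002, -0.009]
force: [-0.5, -0.6, -0.0]
width: 0.0879
```

```bash
python3 -m jog '-0.15 5.79 0 0 0;-0.15 5.79 0 0 0;-0.15 5.79 0 0 0;-0.15 5.79 0 0 0;-0.15 5.79 0 0 0;-0.15 5.79 0 0 0;-0.15 5.79 0 0 0;-0.15 5.79 0 0 0;0 0 5 0 0;0 0 0 0 0;0 0 0 0 0'
```

```text
time_s: 45.88
tcp_pos: [0.4454, -0.3377, 0.1338]
tcp_rot: [-3.141, -0.004, 0.001]
force: [0.5, 0.1, -0.4]
width: 0.0877
```

```bash
python3 -m jog '0.1 0 4 0 0;0 0 4 0 0;0 0 2.5 0 0;0 0 0.9 0 0;0 0 0 0 0;0 0 0 0 1;0 0 0 0 1;0 0 0 0 1;0 0 0 0 1;0 0 0 0 1;0 0 0 0 1;0 0 -2 0 1;0 0 -4 0 1;0 0 -4 0 1;0 0 0 0 1;0 0 0 0 1' 25
```

```text
time_s: 47.88
tcp_pos: [0.4457, -0.3376, 0.1186]
tcp_rot: [-3.141, -0.003, 0.002]
force: [-0.5, 0.6, -2.1]
width: 0.0462
```

```bash
python3 -m jog '0.75 -5.44 0 0 1;0.75 -5.44 0 0 1;0.75 -5.44 0 0 1;0.75 -5.44 0 0 1;0.75 -5.44 0 0 1;0.75 -5.44 0 0 1;0.73 -5.42 0 0 1;0 0 0 0 1;0 0 0 0 1;0 0 5 0 1;0 0 3 0 1;0 0 1.2 0 1;0 0 0 0 1;0 0 0 0 1'
```

```text
time_s: 49.62
tcp_pos: [0.4988, 0.042, 0.0286]
tcp_rot: [-3.141, -0.001, -0.003]
force: [0.1, 0.5, -1.4]
width: 0.0463
```

Then I'll release, rise, back off and look from near.

```bash
python3 -m jog '-0.05 -0.1 0.6 0 1;0 0 0.35 0 1;0 0 0 0 1;0 0 0 0 1;0 0 0 0 0.2;0 0 0 0 0;0 0 0 0 0;0 0 -2 0 0;0 0 -5 0 0;0 0 -5 0 0;0 0 -5 0 0;0 -4 -4 0 0;0 -4 0 0 0;0 0 0 0 0;0 0 0 0 0;0 0 0 0 0'
python3 - <<'E'
from h import *
d=snap('wrist','w11.png');snap('scene','s11.png')
i=cv2.imread('pics/w11.png')[60:260,200:440];cv2.imwrite('pics/w11c.png',cv2.resize(i,None,fx=3,fy=3,interpolation=cv2.INTER_CUBIC))
E
```

```text
time_s: 51.62
tcp_pos: [0.4972, 0.1219, 0.2277]
tcp_rot: [3.141, -0.001, -0.001]
force: [-0.2, -0.0, -0.3]
width: 0.0876
```

View pics/w11c.png

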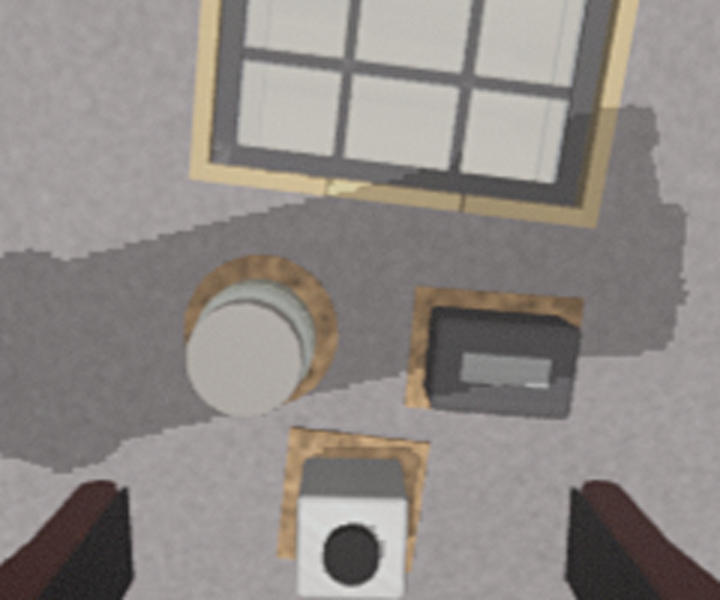

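View pics/s11.png

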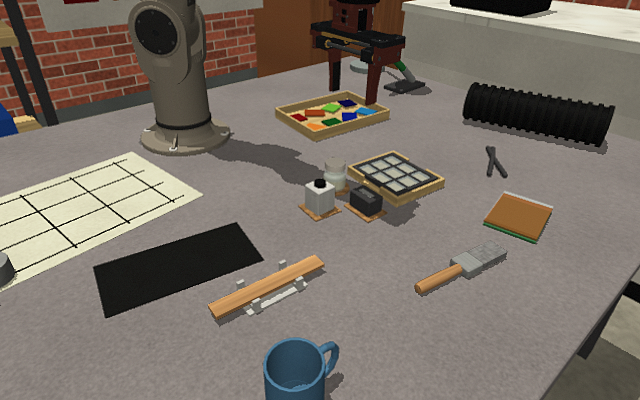

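Everything is upright and on its coaster, with the lath in the rack. Now the offsets, all from this one view.

```bash
python3 - <<'E'
from h import *
np.set_printoptions(precision=4,suppress=True)
d=np.load('pics/w11.png.npy',allow_pickle=True).item()
def r(P,z): return ray(d,np.array([200,60])+np.array(P,float)/3-.33,z)[:,:2]
c=r([[184,335],[192,298],[222,264],[262,254],[300,264],[328,297],[337,335],[325,375]],.003);x=np.linalg.lstsq(np.c_[2*c,np.ones(len(c))],(c**2).sum(1),rcond=None)[0]
print('jar',r([[245,360]],.068),'coaster',x[:2],(x[2]+x[0]**2+x[1]**2)**.5)
q=r([[291,427],[429,443],[278,554]],.003);print('sq',q[1:].mean(0),'tin',r([[299,497],[405,500],[404,598],[299,597]],.059).mean(0),r([[352,554]],.068))
o=r([[417,286],[582,297],[405,405]],.003);w=r([[426,405],[569,418],[507,371]],.041);v=w[1]-w[0];print('ob',o[1:].mean(0),'weight',w[2],np.degrees(np.arctan2(v[1],v[0])), 'ob ang',np.degrees(np.arctan2(*(o[1]-o[0])[::-1])))
st=r([[191,179],[596,227]],.022);pn=r([[212,163],[583,208]],.024);print('stand mid',st.mean(0),'panel edge mid',pn.mean(0),np.degrees(np.arctan2(*(pn[1]-pn[0])[::-1])))
s=arm.observe();print(s['force'],s['time_s'])
E
```

```text
jar [[0.4568 0.125 ]] coaster [0.4565 0.1249] 0.034870780968584744
sq [0.498  0.0439] tin [0.4976 0.0432] [[0.4977 0.0449]]
ob [0.5619 0.1156] weight [0.5621 0.1149] -5.359557783824589 ob ang -3.832409745235264
stand mid [0.5156 0.1822] panel edge mid [0.517  0.1893] -6.707641714776025
[ 0.3939 -0.5165 -0.1486] 51.725
```

All offsets are within about 1 mm, so I'm handing in.

```bash
python3 -c "
from cell import arm
print(arm.job_done())"
```

```text
the job is handed in; nothing more can be done
None
```

The job is done and handed in at about 52 s of the 144 s allowed; the hand-in reports no verdict.

I cleared the tin, weight and jar onto the mat, drew the lath straight out at a measured force of up to about 9 N, and laid it in the rack. Then I put the weight, jar and tin back on their coasters.

Last checks from the camera:
- **Jar, tin and weight:** all upright and within about 1 mm of their coaster centres. The weight is about 1.5° off its coaster's axis.
- **Lath:** centre (0.6209, -0.1743) against the rack's (0.6207, -0.1753), lying in both forks. In that one coarse view the lath read about 83.0° against the rack's 85.3°, and its length read 196 mm instead of 200. The closer carried view gave 84.7°. Either way it is inside the 0.12 rad limit.
- **Panel:** square in its stand after the draw. I judged this by eye and from one edge measurement, not by comparing it with its starting position.
- **Coaster measurement:** one colour-mask reading of the round and oblong coasters was spoiled by the fingers in view, so I dropped it. The other views agreed to within about 2 mm.

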